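# Set the jam tray for the breakfast table

### The job

Fill the round tray for the breakfast table: take the four jam jars with plain lids from the wooden board and stand each one upright in the tray's holder of the same colour as its lid. Set the glass jars down gently rather than dropping them, and do not tip them over. The two jars with a round white sticker on the lid are reserved for a customer: leave them standing where they are on the board.

Things in the scene. Friction and masses are not known exactly. Their poses are not given: they have to be found in the camera images.
- jar_red_mid (a point): Loose closed jam jar (dark red jam behind glass, about 110 to 225 g) with a plain red lid, no sticker: round, 48 mm across, 76 mm tall, standing upright on the wooden board (board top 12 mm above the table). The lid is 45 mm across and the top 14 mm. The point is on the jar's axis half-way up, 38 mm above its foot; z is the jar's axis (up). Its turn about z does not matter.
- jar_yellow_mid (a point): Loose closed jam jar (orange-amber jam behind glass, about 110 to 225 g) with a plain yellow lid, no sticker: round, 48 mm across, 76 mm tall, standing upright on the wooden board (board top 12 mm above the table). The lid is 45 mm across and the top 14 mm. The point is on the jar's axis half-way up, 38 mm above its foot; z is the jar's axis (up). Its turn about z does not matter.
- jar_green_mid (a point): Loose closed jam jar (olive green jam behind glass, about 110 to 225 g) with a plain green lid, no sticker: round, 48 mm across, 76 mm tall, standing upright on the wooden board (board top 12 mm above the table). The lid is 45 mm across and the top 14 mm. The point is on the jar's axis half-way up, 38 mm above its foot; z is the jar's axis (up). Its turn about z does not matter.
- jar_blue_mid (a point): Loose closed jam jar (dark purple jam behind glass, about 110 to 225 g) with a plain blue lid, no sticker: round, 48 mm across, 76 mm tall, standing upright on the wooden board (board top 12 mm above the table). The lid is 45 mm across and the top 14 mm. The point is on the jar's axis half-way up, 38 mm above its foot; z is the jar's axis (up). Its turn about z does not matter.
- well_red: Fixed red cup-shaped holder on the round brown tray, target for the red-lidded jar: outside 72 mm across, inside 66 mm, 14 mm high with a 4 mm floor (so its wall stands 10 mm above that floor). The origin is the centre of its underside, 8 mm above the table; z is up. A jar standing in it has its half-way point 42 mm above this origin. The four holders lie 106 mm apart around the tray, whose rim is 250 mm across and 14 mm high.
- well_yellow: Fixed yellow cup-shaped holder on the round brown tray, target for the yellow-lidded jar: outside 72 mm across, inside 66 mm, 14 mm high with a 4 mm floor (so its wall stands 10 mm above that floor). The origin is the centre of its underside, 8 mm above the table; z is up. A jar standing in it has its half-way point 42 mm above this origin. The four holders lie 106 mm apart around the tray, whose rim is 250 mm across and 14 mm high.
- well_green: Fixed green cup-shaped holder on the round brown tray, target for the green-lidded jar: outside 72 mm across, inside 66 mm, 14 mm high with a 4 mm floor (so its wall stands 10 mm above that floor). The origin is the centre of its underside, 8 mm above the table; z is up. A jar standing in it has its half-way point 42 mm above this origin. The four holders lie 106 mm apart around the tray, whose rim is 250 mm across and 14 mm high.
- well_blue: Fixed blue cup-shaped holder on the round brown tray, target for the blue-lidded jar: outside 72 mm across, inside 66 mm, 14 mm high with a 4 mm floor (so its wall stands 10 mm above that floor). The origin is the centre of its underside, 8 mm above the table; z is up. A jar standing in it has its half-way point 42 mm above this origin. The four holders lie 106 mm apart around the tray, whose rim is 250 mm across and 14 mm high.
- held_red_mid (a point): Look-alike to be left alone: the same jar with a red lid, but with a round white sticker (24 mm) in the middle of the lid. Loose, 48 mm across, 76 mm tall, on the board among the others; the point is on its axis half-way up, 38 mm above its foot.
- held_blue_mid (a point): Look-alike to be left alone: the same jar with a blue lid, but with a round white sticker (24 mm) in the middle of the lid. Loose, 48 mm across, 76 mm tall, on the board among the others; the point is on its axis half-way up, 38 mm above its foot.
Not all that is in view belongs to the job. There is more than one size of the part that bears jar_green_mid; the job needs the smaller.

How it is judged (in metres and radians):
At the end, for the whole second after the job is handed in: Each plain-lidded jar stands upright (within 0.1 rad), released and at rest on the floor of the holder of its own colour (axis within 13 mm of the centre, half-way point 36 to 46 mm above the underside); both stickered jars stand upright within 30 mm of where they began (horizontal distance between jar_red_mid and well_red below 0.013 m and z of jar_red_mid in the frame of well_red between 0.036 and 0.046 m and angle between each of jar_red_mid, jar_yellow_mid, jar_green_mid, jar_blue_mid's own z axis and vertical below 0.1 rad and linear speed of each of jar_red, jar_yellow, jar_green, jar_blue, held_red, held_blue below 0.02 m/s and horizontal distance between jar_yellow_mid and well_yellow below 0.013 m and z of jar_yellow_mid in the frame of well_yellow between 0.036 and 0.046 m and horizontal distance between jar_green_mid and well_green below 0.013 m and z of jar_green_mid in the frame of well_green between 0.036 and 0.046 m and horizontal distance between jar_blue_mid and well_blue below 0.013 m and z of jar_blue_mid in the frame of well_blue between 0.036 and 0.046 m and distance of each of held_red_mid, held_blue_mid from where it was at the start of the episode below 0.03 m and angle between each of held_red_mid, held_blue_mid's own z axis and vertical below 0.15 rad); the robot touches nothing.
It fails at once if a jar with a white sticker is moved from its place (more than 30 mm) or knocked over (distance of any of held_red_mid, held_blue_mid from where it was at the start of the episode above 0.03 m or angle between any of held_red_mid, held_blue_mid's own z axis and vertical above 0.5 rad).
It fails at once if a jar is tipped over (its axis more than 0.8 rad from upright) (angle between any of jar_red_mid, jar_yellow_mid, jar_green_mid, jar_blue_mid's own z axis and vertical above 0.8 rad).
It fails at once if a jar is dropped: it falls freely, out of the fingers, faster than 0.8 m/s (a drop of more than about 30 mm) ((linear speed of jar_red above 0.8 m/s and contact force between the fingers and jar_red below 0.1 N) or (linear speed of jar_yellow above 0.8 m/s and contact force between the fingers and jar_yellow below 0.1 N) or (linear speed of jar_green above 0.8 m/s and contact force between the fingers and jar_green below 0.1 N) or (linear speed of jar_blue above 0.8 m/s and contact force between the fingers and jar_blue below 0.1 N)).
It also fails if it takes over 90 s, if anything falls off the work surface, if the arm or the gripper's body presses on something with over 40 N, if the wrist force passes 120 N, or if a joint passes its speed limit or range.

### The arm

A 7-joint arm with a two-finger parallel gripper is mounted at the origin on the work surface. World frame = base frame: x ahead of the robot, y to its left, z up, the work surface at z = 0. Lengths are in mm, angles in rad, forces in N, time in s.
With the tool pointing down it reaches from about 425 to 875 mm from the base axis. Payload 8.4 kg.
Tool frame: the origin (TCP) lies at the very end of the fingers, on their centre line; the grasp point (between the pads) lies 19 mm behind it; z points along the fingers, y is the line along which they close (so a half turn about z gives the same grasp; the last joint's range is limited). The gripper opens to 85 mm and grips with 20 to 120 N. Pads are 22 mm wide; open, the fingers measure 114 mm over their backs; the gripper's body (76 mm by 85 mm) begins 54 mm behind the grasp point. The pads swing forward as they close: fully open they stand 13 mm farther back than shut.
Start: joints at [1.192, 0.333, 0.04, 1.465, -0.013, 1.343, -0.059], TCP at [179.484, -624.699, 231.308] pointing down, gripper open.
Joint ranges: [-2.58, 2.58], [-0.38, 2.09], [-1.3, 1.39], [0.25, 2.4], [-1.5, 4.64], [0.08, 2.09], [-2.65, 2.65]. Speed limits (rad/s): [2.22, 2.22, 2.79, 2.79, 3.14, 3.14, 3.14].

### API

Orientations are given as [roll, pitch, yaw] about the fixed x, y, z axes, in that order (R = Rz(yaw) Ry(pitch) Rx(roll)).
In Python, from bench import arm gives the robot as it stands.
- The arm moves only by the shell command python3 -m handwheel 'ROWS' [FORCE]. ROWS is JSON, a list of rows, each an object with "linear": the shift along the tool's x, y, z in cm, a list of three; "rot": the turn, a rotation vector about the tool's x, y, z in rad, a list of three; "claw": the closure in counts, from 0 (fully open) to 255 (shut). A call has 1 to 10 rows; each row shifts and turns the commanded pose from where the row before left it, along the tool's axes as they then stand; what a row does not reach is not made up. A row lasts 1/12 s, in which the tool goes at most 41.7 mm and 7.16 degrees, less where a joint would pass 70% of its speed; a pose out of reach is approached as far as the arm can. A call with a gripper value outside its range is refused whole. The fingers move at their own pace and stop on an object; FORCE is the grip in N (left out, the last holds). Time passes only in rows, so rows that do not move let the fingers close. It gives the time, the measured TCP pose, the force, the opening and the grip force at its end, in the units of the state.
- arm.observe(): the state, without advancing time (a new reading comes with each control period).
- arm.grab_frame(name): name is "scene" or "top"; returns a dict with "image" (420x560x3 uint8, blue, green, red), "depth" (420x560 float32, mm along the optical axis (not along the pixel's ray), 0 where there is no reading), "vertical_fov" (degrees; the focal length in pixels is half the picture's height over the tangent of half this angle, whatever the lens; pixels are square), "cx", "cy" (the principal point, pixels), "origin" and "orientation" of the camera in the world. Camera axes: x right, y up, looking along -z (the intrinsics and any distortion apply to the point x, -y, -z); pixel columns grow to the right and rows downward; lengths in mm; the calibration is good to about 2 mm. A picture is of the moment at which its call begins.
- arm.close_job(): hands the job in; it is judged then, once.
The state is a dict: "clock": time; "q": joint angles; "joint_vel": joint speeds; "joint_efforts": joint torques, N m; "tcp_pos": TCP position; "orientation": TCP orientation; "force": force on the tool from outside, world axes, zero at the start; "wrist_torque": the same for the moment, N m; "grip_width": finger opening in mm; "finger_force": force on a finger pad.
Only numpy, scipy, OpenCV 4.12 (cv2) and the standard library are available. Lean on these libraries where they do the work, as an engineer would, in place of code of your own. Each camera call takes 0.05 s, during which the arm holds its last target. There are 200 camera calls.

## Working session

There is one attempt and no reset: what is moved stays moved. The work goes in short steps, Python scripts to look and compute and a shell command to move; the robot and the scene stay as the last step left them, time stands still between calls to the robot, and variables do not carry over. Pictures are saved under pics/ and viewed, at most 14 in all, crops included, and the job is handed in when it is done.

```bash
mkdir -p pics; cat > h.py <<'E'
import numpy as np, cv2
from scipy.spatial.transform import Rotation as R
from bench import arm
def grab(n):
    f=arm.grab_frame(n); np.savez('pics/'+n+'.npz',**{k:np.array(v) for k,v in f.items()}); return f
def world(f,u,v,z=None):
    h=420; fl=h/2/np.tan(np.radians(float(f['vertical_fov']))/2)
    d=np.array([(u-float(f['cx']))/fl,-(v-float(f['cy']))/fl,-1.])
    M=R.from_euler('xyz',np.array(f['orientation'])).as_matrix(); o=np.array(f['origin'])
    w=M@d
    if z is None: return o+w*float(np.array(f['depth'])[int(round(v)),int(round(u))])
    return o+w*(z-o[2])/w[2]
E
python3 - <<'E'
from h import *
for n in ('scene','top'):
    f=grab(n); cv2.imwrite(f'pics/{n}0.png',cv2.resize(f['image'],(800,600)))
    print(n,{k:v for k,v in f.items() if k not in('image','depth')})
print(arm.observe())
E
```

```text
scene {'vertical_fov': 46.722165479636985, 'cx': 272.55625628005555, 'cy': 217.2921963774552, 'origin': array([ 939.30221875, -510.99699161,  954.57692978]), 'orientation': array([0.6068476 , 0.00349539, 0.60567465])}
top {'vertical_fov': 42.21357029461932, 'cx': 280.6495610652666, 'cy': 214.86034567860378, 'origin': array([ 410.75572449,    1.2794827 , 1065.34685347]), 'orientation': array([ 0.18546832,  0.00915678, -1.58217219])}
{'clock': 0.1, 'q': array([ 1.19180676,  0.33383986,  0.03988123,  1.4661955 , -0.01339231,
        1.34328644, -0.05850522]), 'joint_vel': array([-0.00122431, -0.00032924, -0.00216302, -0.0023937 , -0.00104124,
        0.00028465, -0.00156488]), 'joint_efforts': array([ 5.02796189e-03, -6.60016036e+01,  1.37093224e+00, -4.06471610e+01,
        1.70472125e-02,  8.87251954e-03, -6.50466245e-05]), 'tcp_pos': array([ 179.35380901, -624.33524831,  230.50436506]), 'orientation': array([-3.14013340e+00,  1.07680633e-04,  2.79762915e-01]), 'force': array([0.53168296, 1.01053329, 0.51726359]), 'wrist_torque': array([-0.01736955,  0.01625257,  0.00687959]), 'finger_force': 0.0, 'grip_width': 85.64790527574738}
```

View pics/top0.png

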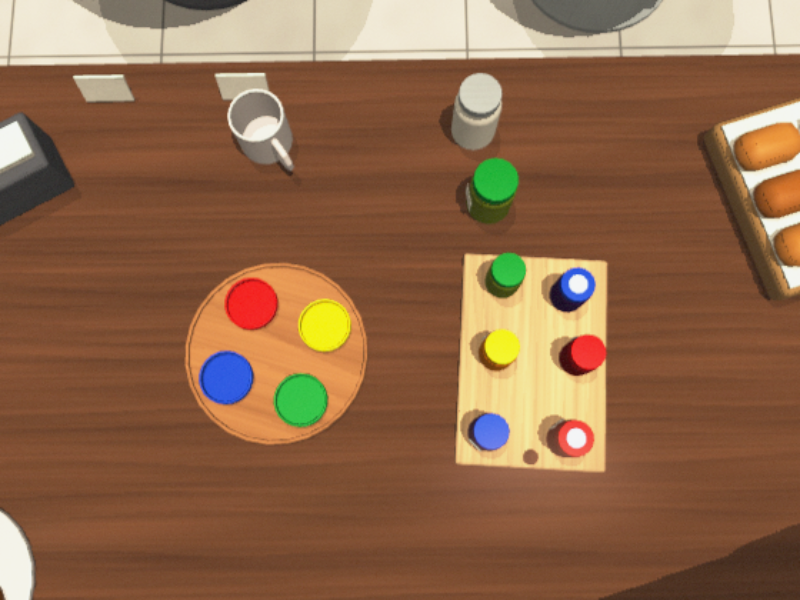

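View pics/scene0.png

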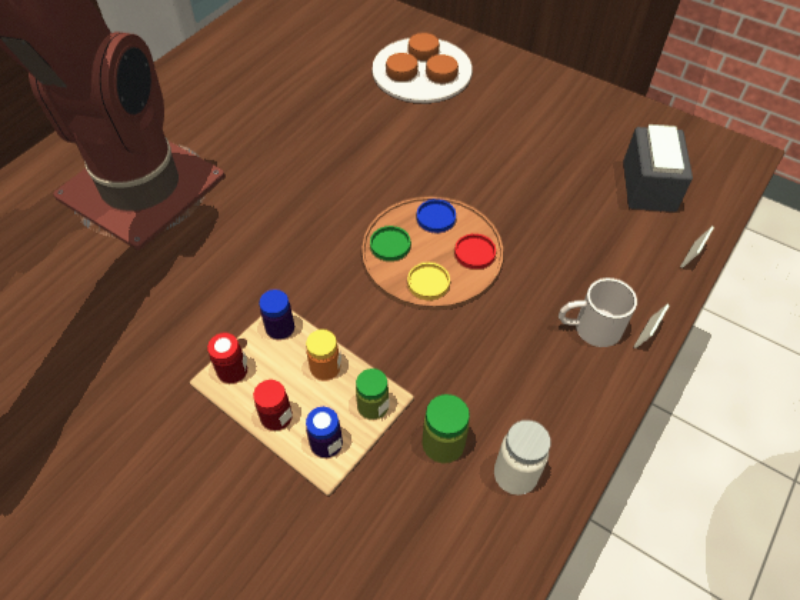

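Both pictures show the same layout. In the 800x600 top view:
- **Green candidates:** small jar on the board at (508,274), larger one off the board at (494,182). I take the smaller.
- **Red candidates:** plain lid at (585,355), white sticker at (575,438). I take the plain one.
- **Blue candidates:** plain lid at (490,432), white sticker at (578,288). I take the plain one.
- **Yellow:** only one, at (501,349).
- **Wells:** red (251,303), yellow (325,326), green (301,400), blue (226,378).

```bash
python3 - <<'E'
from h import *
f=dict(np.load('pics/top.npz')); s=dict(np.load('pics/scene.npz'))
def cloud(f):
    v,u=np.mgrid[:420,:560]; fl=210/np.tan(np.radians(float(f['vertical_fov']))/2)
    D=np.stack([(u-f['cx'])/fl,-(v-f['cy'])/fl,-np.ones_like(u,float)],-1)*f['depth'][...,None]
    return D@R.from_euler('xyz',f['orientation']).as_matrix().T+f['origin']
for nm,F in(('top',f),('scene',s)):
    P=cloud(F); m=((P[...,2]>82)&(P[...,2]<125)&(F['depth']>0)&(P[...,0]>250)&(P[...,1]<0)).astype(np.uint8)
    n,l,st,c=cv2.connectedComponentsWithStats(m)
    for i in range(1,n):
        if st[i,4]>80:
            Q=P[l==i]; zt=np.median(Q[:,2]); (cx,cy),r=cv2.minEnclosingCircle(Q[:,:2].astype(np.float32)); print(nm,'px800',(c[i]/.7).round(),'n',st[i,4],'z',zt.round(1),'bbox ctr',((Q.min(0)+Q.max(0))/2)[:2].round(1),'size',np.ptp(Q,axis=0)[:2].round(1), F['image'][l==i].mean(0).round())
    hsv=cv2.cvtColor(F['image'],cv2.COLOR_BGR2HSV)
    for k,(a,b) in dict(red=(0,5),yellow=(26,34),green=(50,75),blue=(105,122)).items():
        m=((hsv[...,0]>=a)&(hsv[...,0]<=b)&(hsv[...,1]>190)&(hsv[...,2]>110)&(P[...,2]<35)&(P[...,1]>-20)).astype(np.uint8)
        n,l,st,c=cv2.connectedComponentsWithStats(m); i=1+st[1:,4].argmax(); Q=P[l==i]
        print(nm,k,(c[i]/.7).round(),'z',np.median(Q[:,2]).round(1),((Q.min(0)+Q.max(0))/2)[:2].round(1),np.ptp(Q,axis=0)[:2].round(1))
i=f['image'][160:340,310:440]; cv2.imwrite('pics/crop1.png',cv2.resize(i,None,fx=3.3,fy=3.3,interpolation=cv2.INTER_CUBIC))
E
```

```text
top px800 [478. 100.] n 1003 z 120.1 bbox ctr [869.7 -97.3] size [60.8 61.7] [166. 185. 190.]
top px800 [771. 141.] n 793 z 86.8 bbox ctr [ 813.6 -487.4] size [56.2 76.5] [ 63. 144. 226.]
top px800 [495. 180.] n 829 z 101.4 bbox ctr [ 759.7 -116.3] size [59.6 58. ] [ 56. 168.  38.]
top px800 [783. 190.] n 524 z 86.7 bbox ctr [ 745.1 -494.8] size [54.4 49.7] [ 45. 110. 197.]
top px800 [793. 240.] n 187 z 85.1 bbox ctr [ 675.1 -500.5] size [42.8 22.2] [ 54. 128. 211.]
top px800 [508. 269.] n 457 z 89.1 bbox ctr [ 642.9 -130.6] size [44.8 43.4] [ 66. 184.  50.]
top px800 [577. 283.] n 470 z 88.8 bbox ctr [ 622.1 -218.5] size [43.4 44.2] [224. 141. 115.]
top px800 [501. 346.] n 484 z 89.0 bbox ctr [ 542.7 -118.6] size [44.3 43.8] [ 38. 238. 241.]
top px800 [587. 351.] n 488 z 88.8 bbox ctr [ 534.2 -226.5] size [43.4 44.3] [ 49.  54. 238.]
top px800 [490. 430.] n 508 z 89.2 bbox ctr [ 437.5 -101.4] size [42.3 44.4] [227. 116.  90.]
top px800 [575. 437.] n 514 z 88.8 bbox ctr [ 427.5 -205.6] size [42.  44.9] [124. 132. 238.]
top red [250. 303.] z 14.4 [615.  215.1] [69.4 71.5]
top yellow [
[... 405 characters left out ...]
] size [43.7 43.2] [107. 109. 232.]
scene px800 [371. 383.] n 351 z 87.0 bbox ctr [ 642.5 -133.7] size [44.4 45.5] [ 68. 163.  59.]
scene px800 [269. 394.] n 362 z 87.1 bbox ctr [ 535.1 -230.2] size [44.5 43.8] [ 54.  55. 235.]
scene px800 [447. 416.] n 748 z 99.2 bbox ctr [ 760.5 -120.1] size [57.8 59.6] [ 65. 157.  56.]
scene px800 [322. 421.] n 387 z 86.9 bbox ctr [ 621.9 -222. ] size [44.3 44.6] [214. 129. 106.]
scene px800 [526. 447.] n 1014 z 118.1 bbox ctr [ 870.6 -103. ] size [63.2 60.5] [173. 193. 195.]
scene red [474. 250.] z 11.8 [616.7 211.1] [69.6 74.8]Traceback (most recent call last):
  File "<stdin>", line 16, in <module>
ValueError: attempt to get argmax of an empty sequence
```

```bash
python3 - <<'E'
from h import *
f=dict(np.load('pics/top.npz'))
i=f['image'][160:340,310:440]; cv2.imwrite('pics/crop1.png',cv2.resize(i,None,fx=3.3,fy=3.3,interpolation=cv2.INTER_CUBIC))
E
python3 -m handwheel '[{"linear":[0,0,0],"rot":[0,0,0.095],"claw":0},{"linear":[0,0,0],"rot":[0,0,0.095],"claw":0},{"linear":[0,0,0],"rot":[0,0,0.09],"claw":0},{"linear":[0,0,0],"rot":[0,0,0],"claw":0}]' 40
```

```text
clock: 0.43
tcp_pos: [179.4, -624.4, 230.8]
orientation: [-3.141, 0.0, -0.004]
force: [-0.1, 0.3, 0.4]
grip_width: 85.3
finger_force: 0.0
```

View pics/crop1.png

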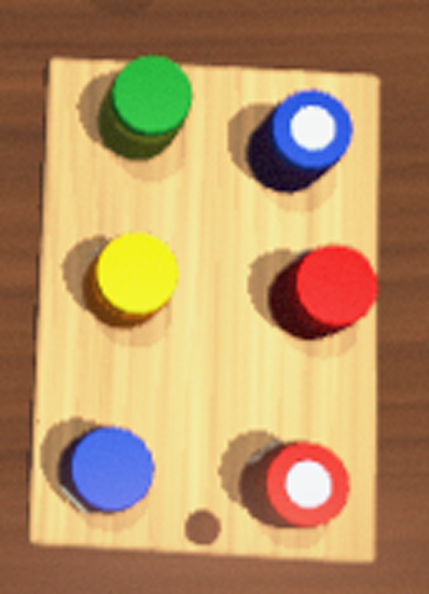

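The crop confirms it: plain green (150,95), yellow (137,272), red (337,287) and blue (110,468). The stickered jars are blue (312,128) and red (308,485). I start with yellow.

```bash
python3 -m handwheel '[{"linear":[1.3,-1.8,0],"rot":[0,0,0],"claw":0},{"linear":[2.6,-3.1,0],"rot":[0,0,0],"claw":0},{"linear":[2.6,-3.1,0],"rot":[0,0,0],"claw":0},{"linear":[2.6,-3.1,0],"rot":[0,0,0],"claw":0},{"linear":[2.4,-3.2,0],"rot":[0,0,0],"claw":0},{"linear":[2.4,-3.2,0],"rot":[0,0,0],"claw":0},{"linear":[2.4,-3.2,0],"rot":[0,0,0],"claw":0},{"linear":[2.3,-3.2,0],"rot":[0,0,0],"claw":0},{"linear":[2.3,-3.2,0],"rot":[0,0,0],"claw":0},{"linear":[2.3,-3.2,0],"rot":[0,0,0],"claw":0}]'
```

```text
clock: 1.27
tcp_pos: [412.2, -320.0, 231.3]
orientation: [3.141, 0.0, 0.003]
force: [0.1, -0.8, -1.1]
grip_width: 85.6
finger_force: 0.0
```

```bash
python3 -m handwheel '[{"linear":[2.1,-3.2,1],"rot":[0,0,0],"claw":0},{"linear":[2.1,-3.2,1.5],"rot":[0,0,0],"claw":0},{"linear":[2.1,-3.2,1.5],"rot":[0,0,0],"claw":0},{"linear":[2.1,-3.2,1.5],"rot":[0,0,0],"claw":0},{"linear":[2.1,-3.2,1.5],"rot":[0,0,0],"claw":0},{"linear":[1.6,-2.6,1.5],"rot":[0,0,0],"claw":0},{"linear":[0.9,-1.4,1.5],"rot":[0,0,0],"claw":0},{"linear":[0,0,1],"rot":[0,0,0],"claw":0},{"linear":[0,0,0],"rot":[0,0,0],"claw":0}]'; python3 - <<'E'
from h import *
f=grab('top'); cv2.imwrite('pics/t1.png',cv2.resize(f['image'][150:350,280:460],None,fx=3,fy=3))
E
```

```text
clock: 2.02
tcp_pos: [540.3, -120.6, 118.8]
orientation: [-3.14, 0.004, 0.005]
force: [-0.2, -0.6, 0.7]
grip_width: 85.4
finger_force: 0.0
```

View pics/t1.png

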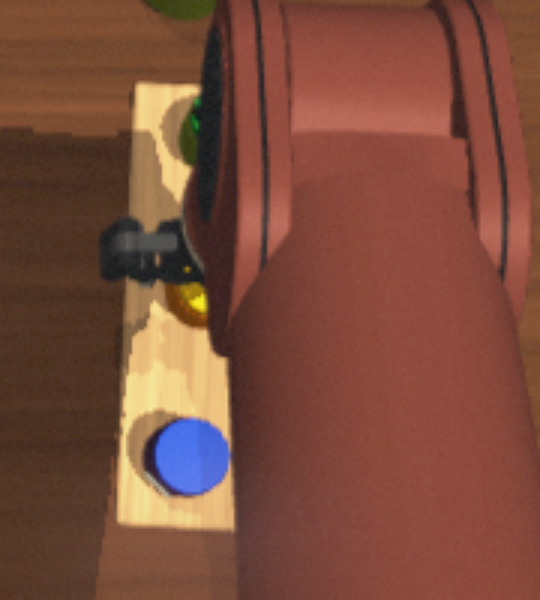

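The view shows the gripper at about (150,250), with the yellow jar at (190,300) mostly hidden by the arm. The position agrees, so I descend and grip.

```bash
python3 -m handwheel '[{"linear":[0.2,0,0.5],"rot":[0,0,0],"claw":0},{"linear":[0,0,1.3],"rot":[0,0,0],"claw":0},{"linear":[0,0,1.5],"rot":[0,0,0],"claw":0},{"linear":[0,0,1.5],"rot":[0,0,0],"claw":0},{"linear":[0,0,1.5],"rot":[0,0,0],"claw":0},{"linear":[0,0,1.2],"rot":[0,0,0],"claw":0},{"linear":[0,0,0.6],"rot":[0,0,0],"claw":0},{"linear":[0,0,0],"rot":[0,0,0],"claw":0}]'
python3 -m handwheel '[{"linear":[0,0,0],"rot":[0,0,0],"claw":60},{"linear":[0,0,0],"rot":[0,0,0],"claw":90},{"linear":[0,0,0],"rot":[0,0,0],"claw":110},{"linear":[0,0,0],"rot":[0,0,0],"claw":130},{"linear":[0,0,0],"rot":[0,0,0],"claw":150},{"linear":[0,0,0],"rot":[0,0,0],"claw":200},{"linear":[0,0,0],"rot":[0,0,0],"claw":200},{"linear":[0,0,0],"rot":[0,0,0],"claw":200},{"linear":[0,0,0],"rot":[0,0,0],"claw":200}]' 40
```

```text
clock: 2.73
tcp_pos: [542.9, -122.5, 39.4]
orientation: [-3.141, 0.001, -0.001]
force: [-1.0, 0.9, 0.0]
grip_width: 85.2
finger_force: 0.0
clock: 3.48
tcp_pos: [544.3, -121.9, 41.5]
orientation: [3.141, -0.002, -0.0]
force: [-0.3, 0.9, 6.1]
grip_width: 47.5
finger_force: 40.9
```

```bash
python3 -m handwheel '[{"linear":[0,0,-0.4],"rot":[0,0,0],"claw":200},{"linear":[0,0,-1],"rot":[0,0,0],"claw":200},{"linear":[0,0,-2],"rot":[0,0,0],"claw":200},{"linear":[0,0,-2],"rot":[0,0,0],"claw":200},{"linear":[0,0,-2],"rot":[0,0,0],"claw":200},{"linear":[0,0,-2],"rot":[0,0,0],"claw":200},{"linear":[0,0,-1],"rot":[0,0,0],"claw":200},{"linear":[0,0,-0.6],"rot":[0,0,0],"claw":200},{"linear":[0,0,0],"rot":[0,0,0],"claw":200}]'
```

```text
clock: 4.23
tcp_pos: [544.2, -121.9, 151.6]
orientation: [3.141, -0.002, -0.0]
force: [0.2, -0.3, -2.8]
grip_width: 46.7
finger_force: 41.5
```

```bash
python3 -m handwheel '[{"linear":[0.2,-1.3,0],"rot":[0,0,0],"claw":200},{"linear":[0.5,-2.8,0],"rot":[0,0,0],"claw":200},{"linear":[0.5,-2.8,0],"rot":[0,0,0],"claw":200},{"linear":[0.5,-2.8,0],"rot":[0,0,0],"claw":200},{"linear":[0.5,-2.8,0],"rot":[0,0,0],"claw":200},{"linear":[0.5,-2.8,0],"rot":[0,0,0],"claw":200},{"linear":[0.5,-2.8,0],"rot":[0,0,0],"claw":200},{"linear":[0.5,-2.8,0],"rot":[0,0,0],"claw":200},{"linear":[0.4,-1.7,0],"rot":[0,0,0],"claw":200},{"linear":[0,-0.8,0],"rot":[0,0,0],"claw":200}]'
python3 -m handwheel '[{"linear":[0,0,0.5],"rot":[0,0,0],"claw":200},{"linear":[0,0,1.5],"rot":[0,0,0],"claw":200},{"linear":[0,0,1.8],"rot":[0,0,0],"claw":200},{"linear":[0,0,1.8],"rot":[0,0,0],"claw":200},{"linear":[0,0,1.4],"rot":[0,0,0],"claw":200},{"linear":[0,0,0.5],"rot":[0,0,0],"claw":200},{"linear":[0,0,0],"rot":[0,0,0],"claw":200}]'
python3 - <<'E'
from h import *
f=grab('scene'); cv2.imwrite('pics/s1.png',cv2.resize(f['image'][100:260,200:400],None,fx=4,fy=3.75))
E
```

```text
clock: 5.07
tcp_pos: [584.0, 115.7, 148.9]
orientation: [-3.14, 0.002, 0.004]
force: [-0.6, -0.3, -2.7]
grip_width: 46.9
finger_force: 41.6
clock: 5.65
tcp_pos: [583.4, 110.2, 73.3]
orientation: [3.14, 0.003, -0.002]
force: [-0.1, 0.3, -1.7]
grip_width: 47.2
finger_force: 41.5
```

View pics/s1.png

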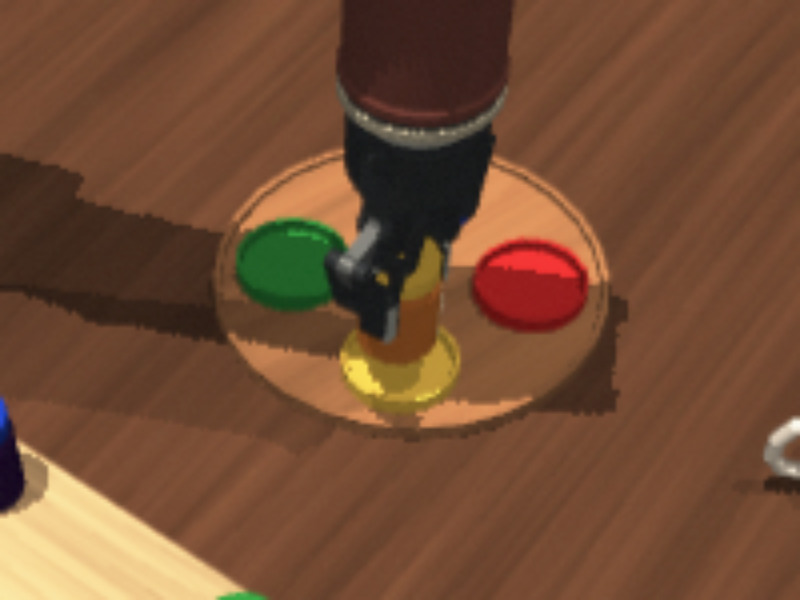

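The yellow jar hangs centred over the yellow holder at (400,350), so I lower it until the force rises.

```bash
python3 -m handwheel '[{"linear":[0.1,-0.1,0.8],"rot":[0,0,0],"claw":200},{"linear":[0,0,1],"rot":[0,0,0],"claw":200},{"linear":[0,0,0.6],"rot":[0,0,0],"claw":200},{"linear":[0,0,0.3],"rot":[0,0,0],"claw":200},{"linear":[0,0,0.2],"rot":[0,0,0],"claw":200},{"linear":[0,0,0],"rot":[0,0,0],"claw":200}]'
python3 -m handwheel '[{"linear":[0,0,0.1],"rot":[0,0,0],"claw":200},{"linear":[0,0,0.1],"rot":[0,0,0],"claw":200},{"linear":[0,0,0],"rot":[0,0,0],"claw":200}]'
```

```text
clock: 6.2
tcp_pos: [585.4, 113.2, 45.8]
orientation: [3.142, 0.001, -0.0]
force: [0.6, -0.3, -1.7]
grip_width: 47.0
finger_force: 41.6
clock: 6.45
tcp_pos: [585.8, 113.2, 44.4]
orientation: [-3.142, -0.0, -0.0]
force: [-0.4, -0.0, -1.6]
grip_width: 46.8
finger_force: 41.6
```

```bash
python3 -m handwheel '[{"linear":[0,0,0.1],"rot":[0,0,0],"claw":200},{"linear":[0,0,0.1],"rot":[0,0,0],"claw":200},{"linear":[0,0,0],"rot":[0,0,0],"claw":200}]'
python3 -m handwheel '[{"linear":[0,0,0.1],"rot":[0,0,0],"claw":200},{"linear":[0,0,0],"rot":[0,0,0],"claw":200}]'
```

```text
clock: 6.7
tcp_pos: [585.6, 113.2, 42.2]
orientation: [-3.142, 0.0, -0.0]
force: [0.4, 0.1, -1.7]
grip_width: 46.8
finger_force: 41.6
clock: 6.87
tcp_pos: [585.8, 113.2, 41.6]
orientation: [3.142, -0.0, -0.0]
force: [-1.3, -1.1, 2.3]
grip_width: 46.8
finger_force: 41.8
```

Contact at TCP z of about 41.5. I release, lift and head for blue at (437,-103).

```bash
python3 -m handwheel '[{"linear":[0,0,0],"rot":[0,0,0],"claw":110},{"linear":[0,0,0],"rot":[0,0,0],"claw":60},{"linear":[0,0,0],"rot":[0,0,0],"claw":0},{"linear":[0,0,0],"rot":[0,0,0],"claw":0},{"linear":[0,0,0],"rot":[0,0,0],"claw":0},{"linear":[0,0,-0.8],"rot":[0,0,0],"claw":0},{"linear":[0,0,-1.5],"rot":[0,0,0],"claw":0},{"linear":[0,0,-2.5],"rot":[0,0,0],"claw":0},{"linear":[0,0,-2.5],"rot":[0,0,0],"claw":0},{"linear":[0,0,-1.5],"rot":[0,0,0],"claw":0}]'
python3 -m handwheel '[{"linear":[-1,1.4,0],"rot":[0,0,0],"claw":0},{"linear":[-1.8,2.7,0],"rot":[0,0,0],"claw":0},{"linear":[-1.8,2.7,0],"rot":[0,0,0],"claw":0},{"linear":[-1.8,2.7,0],"rot":[0,0,0],"claw":0},{"linear":[-1.8,2.7,0],"rot":[0,0,0],"claw":0},{"linear":[-1.8,2.7,0],"rot":[0,0,0],"claw":0},{"linear":[-1.8,2.7,0],"rot":[0,0,0],"claw":0},{"linear":[-1.8,2.4,0],"rot":[0,0,0],"claw":0},{"linear":[-1.3,1.6,0],"rot":[0,0,0],"claw":0},{"linear":[0,0,0],"rot":[0,0,0],"claw":0}]'
python3 - <<'E'
from h import *
f=grab('top'); g=grab('scene'); cv2.imwrite('pics/s2.png',np.vstack([cv2.resize(f['image'][160:340,100:440],(800,300)),cv2.resize(g['image'][120:300,120:400],(800,300))]))
E
```

```text
clock: 7.7
tcp_pos: [586.5, 113.7, 132.6]
orientation: [-3.141, -0.003, 0.0]
force: [1.8, -0.3, -1.1]
grip_width: 85.3
finger_force: 0.0
clock: 8.53
tcp_pos: [434.2, -106.4, 129.8]
orientation: [3.14, 0.001, -0.005]
force: [1.8, 0.6, 0.1]
grip_width: 85.3
finger_force: 0.0
```

View pics/s2.png

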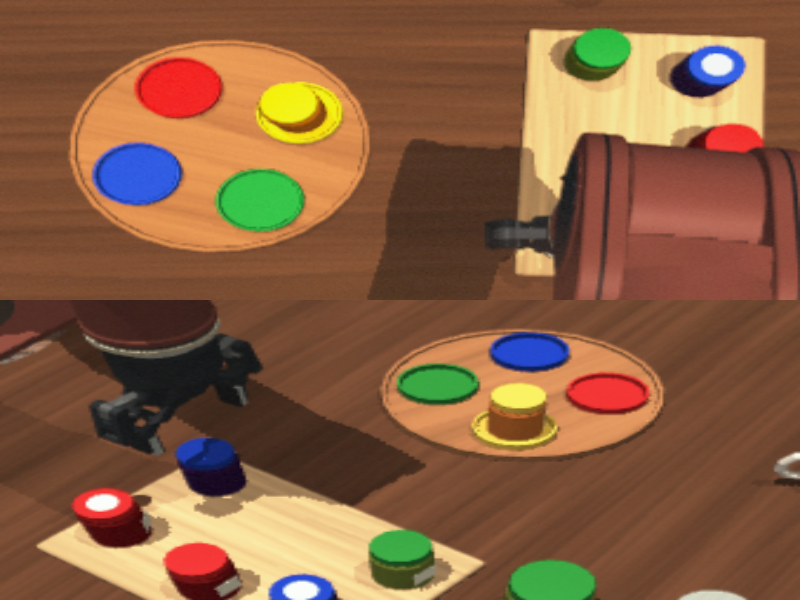

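The yellow jar stands upright inside the yellow holder, at (290,105) in the upper half and (517,410) in the lower. Next I descend on blue.

```bash
python3 -m handwheel '[{"linear":[0,0,0.5],"rot":[0,0,0],"claw":0},{"linear":[0,0,1.3],"rot":[0,0,0],"claw":0},{"linear":[0,0,1.5],"rot":[0,0,0],"claw":0},{"linear":[0,0,1.5],"rot":[0,0,0],"claw":0},{"linear":[0,0,1.5],"rot":[0,0,0],"claw":0},{"linear":[0,0,1.5],"rot":[0,0,0],"claw":0},{"linear":[0,0,0.9],"rot":[0,0,0],"claw":0},{"linear":[0,0,0.4],"rot":[0,0,0],"claw":0},{"linear":[0,0,0],"rot":[0,0,0],"claw":0}]'
python3 -m handwheel '[{"linear":[0,0,0],"rot":[0,0,0],"claw":60},{"linear":[0,0,0],"rot":[0,0,0],"claw":90},{"linear":[0,0,0],"rot":[0,0,0],"claw":110},{"linear":[0,0,0],"rot":[0,0,0],"claw":130},{"linear":[0,0,0],"rot":[0,0,0],"claw":150},{"linear":[0,0,0],"rot":[0,0,0],"claw":200},{"linear":[0,0,0],"rot":[0,0,0],"claw":200},{"linear":[0,0,0],"rot":[0,0,0],"claw":200},{"linear":[0,0,0],"rot":[0,0,0],"claw":200}]' 40
```

```text
clock: 9.38
tcp_pos: [436.4, -101.9, 37.6]
orientation: [-3.141, 0.001, 0.001]
force: [0.3, 0.4, 0.2]
grip_width: 85.2
finger_force: 0.0
clock: 10.13
tcp_pos: [437.2, -102.8, 39.4]
orientation: [3.141, -0.001, -0.0]
force: [-2.2, -0.3, 5.8]
grip_width: 46.9
finger_force: 40.5
```

```bash
python3 -m handwheel '[{"linear":[0,0,-0.4],"rot":[0,0,0],"claw":200},{"linear":[0,0,-1],"rot":[0,0,0],"claw":200},{"linear":[0,0,-2],"rot":[0,0,0],"claw":200},{"linear":[0,0,-2],"rot":[0,0,0],"claw":200},{"linear":[0,0,-2],"rot":[0,0,0],"claw":200},{"linear":[0,0,-2],"rot":[0,0,0],"claw":200},{"linear":[0,0,-1],"rot":[0,0,0],"claw":200},{"linear":[0,0,-0.6],"rot":[0,0,0],"claw":200},{"linear":[0.2,-1,0],"rot":[0,0,0],"claw":200},{"linear":[0.4,-2,0],"rot":[0,0,0],"claw":200}]'
python3 -m handwheel '[{"linear":[0.7,-3.2,0],"rot":[0,0,0],"claw":200},{"linear":[0.7,-3.2,0],"rot":[0,0,0],"claw":200},{"linear":[0.7,-3.2,0],"rot":[0,0,0],"claw":200},{"linear":[0.7,-3.2,0],"rot":[0,0,0],"claw":200},{"linear":[0.7,-3.2,0],"rot":[0,0,0],"claw":200},{"linear":[0.7,-3.2,0],"rot":[0,0,0],"claw":200},{"linear":[0.7,-3.2,0],"rot":[0,0,0],"claw":200},{"linear":[0.7,-3.2,0],"rot":[0,0,0],"claw":200},{"linear":[0.7,-3,0],"rot":[0,0,0],"claw":200},{"linear":[0.6,-2,0],"rot":[0,0,0],"claw":200}]'
python3 -m handwheel '[{"linear":[0.2,-1,0],"rot":[0,0,0],"claw":200},{"linear":[0,0,0.5],"rot":[0,0,0],"claw":200},{"linear":[0,0,1.5],"rot":[0,0,0],"claw":200},{"linear":[0,0,1.8],"rot":[0,0,0],"claw":200},{"linear":[0,0,1.8],"rot":[0,0,0],"claw":200},{"linear":[0,0,1.4],"rot":[0,0,0],"claw":200},{"linear":[0,0,0.5],"rot":[0,0,0],"claw":200},{"linear":[0,0,0],"rot":[0,0,0],"claw":200},{"linear":[0,0,0],"rot":[0,0,0],"claw":200}]'
```

```text
clock: 10.97
tcp_pos: [442.1, -73.9, 147.8]
orientation: [3.141, 0.001, -0.004]
force: [0.5, 0.3, -2.1]
grip_width: 46.8
finger_force: 41.4
clock: 11.8
tcp_pos: [510.3, 237.4, 147.0]
orientation: [-3.14, 0.002, 0.003]
force: [-0.1, 0.0, -0.7]
grip_width: 47.2
finger_force: 41.4
clock: 12.55
tcp_pos: [513.6, 242.5, 73.4]
orientation: [3.141, 0.0, -0.001]
force: [-0.2, -0.0, -0.2]
grip_width: 46.8
finger_force: 41.4
```

```bash
python3 -m handwheel '[{"linear":[0,0,0.8],"rot":[0,0,0],"claw":200},{"linear":[0,0,1],"rot":[0,0,0],"claw":200},{"linear":[0,0,0.7],"rot":[0,0,0],"claw":200},{"linear":[0,0,0.4],"rot":[0,0,0],"claw":200},{"linear":[0,0,0.3],"rot":[0,0,0],"claw":200},{"linear":[0,0,0.1],"rot":[0,0,0],"claw":200},{"linear":[0,0,0],"rot":[0,0,0],"claw":200}]'
python3 -m handwheel '[{"linear":[0,0,0.1],"rot":[0,0,0],"claw":200},{"linear":[0,0,0],"rot":[0,0,0],"claw":200}]'
```

```text
clock: 13.13
tcp_pos: [513.6, 243.3, 40.1]
orientation: [-3.142, 0.0, -0.0]
force: [-0.1, -0.6, -2.1]
grip_width: 46.9
finger_force: 41.4
clock: 13.3
tcp_pos: [513.9, 243.4, 39.5]
orientation: [-3.141, -0.0, -0.0]
force: [0.5, -0.1, -1.6]
grip_width: 46.4
finger_force: 41.5
```

```bash
python3 -m handwheel '[{"linear":[0,0,0.1],"rot":[0,0,0],"claw":200},{"linear":[0,0,0],"rot":[0,0,0],"claw":200}]'
```

```text
clock: 13.47
tcp_pos: [513.9, 243.4, 39.4]
orientation: [3.141, -0.001, -0.0]
force: [-3.5, -2.2, 9.3]
grip_width: 47.0
finger_force: 42.3
```

```bash
python3 -m handwheel '[{"linear":[0,0,0],"rot":[0,0,0],"claw":110},{"linear":[0,0,0],"rot":[0,0,0],"claw":60},{"linear":[0,0,0],"rot":[0,0,0],"claw":0},{"linear":[0,0,0],"rot":[0,0,0],"claw":0},{"linear":[0,0,0],"rot":[0,0,0],"claw":0},{"linear":[0,0,-0.8],"rot":[0,0,0],"claw":0},{"linear":[0,0,-1.5],"rot":[0,0,0],"claw":0},{"linear":[0,0,-2.5],"rot":[0,0,0],"claw":0},{"linear":[0,0,-2.7],"rot":[0,0,0],"claw":0},{"linear":[0,0,-1.5],"rot":[0,0,0],"claw":0}]'
python3 -m handwheel '[{"linear":[0,1.6,0],"rot":[0,0,0],"claw":0},{"linear":[0.1,3.2,0],"rot":[0,0,0],"claw":0},{"linear":[0.1,3.2,0],"rot":[0,0,0],"claw":0},{"linear":[0.1,3.2,0],"rot":[0,0,0],"claw":0},{"linear":[0.1,3.2,0],"rot":[0,0,0],"claw":0},{"linear":[0.2,3.2,0],"rot":[0,0,0],"claw":0},{"linear":[0.2,3.2,0],"rot":[0,0,0],"claw":0},{"linear":[0.2,3.2,0],"rot":[0,0,0],"claw":0},{"linear":[0.2,3.2,0],"rot":[0,0,0],"claw":0},{"linear":[0.2,3.2,0],"rot":[0,0,0],"claw":0}]'
python3 -m handwheel '[{"linear":[0.2,3.2,0],"rot":[0,0,0],"claw":0},{"linear":[0.2,3.2,0],"rot":[0,0,0],"claw":0},{"linear":[0.1,3.2,0],"rot":[0,0,0],"claw":0},{"linear":[0.1,3.2,0],"rot":[0,0,0],"claw":0},{"linear":[0.1,2.4,0],"rot":[0,0,0],"claw":0},{"linear":[0,1.6,0],"rot":[0,0,0],"claw":0},{"linear":[0,0,0],"rot":[0,0,0],"claw":0},{"linear":[0,0,0],"rot":[0,0,0],"claw":0},{"linear":[0,0,0],"rot":[0,0,0],"claw":0}]'
```

```text
clock: 14.3
tcp_pos: [514.5, 244.0, 131.7]
orientation: [-3.14, -0.003, 0.0]
force: [1.0, 0.7, 0.2]
grip_width: 85.2
finger_force: 0.0
clock: 15.13
tcp_pos: [527.6, -62.3, 129.1]
orientation: [3.142, -0.001, -0.0]
force: [0.9, 0.1, 0.4]
grip_width: 85.3
finger_force: 0.0
clock: 15.88
tcp_pos: [534.8, -227.5, 128.6]
orientation: [-3.141, -0.0, 0.001]
force: [0.1, 0.6, 0.1]
grip_width: 85.2
finger_force: 0.0
```

```bash
python3 -m handwheel '[{"linear":[0,0.1,0.5],"rot":[0,0,0],"claw":0},{"linear":[0,0,1.3],"rot":[0,0,0],"claw":0},{"linear":[0,0,1.5],"rot":[0,0,0],"claw":0},{"linear":[0,0,1.5],"rot":[0,0,0],"claw":0},{"linear":[0,0,1.5],"rot":[0,0,0],"claw":0},{"linear":[0,0,1.4],"rot":[0,0,0],"claw":0},{"linear":[0,0,0.8],"rot":[0,0,0],"claw":0},{"linear":[0,0,0.4],"rot":[0,0,0],"claw":0},{"linear":[0,0,0],"rot":[0,0,0],"claw":0}]'
python3 -m handwheel '[{"linear":[0,0,0],"rot":[0,0,0],"claw":60},{"linear":[0,0,0],"rot":[0,0,0],"claw":90},{"linear":[0,0,0],"rot":[0,0,0],"claw":110},{"linear":[0,0,0],"rot":[0,0,0],"claw":130},{"linear":[0,0,0],"rot":[0,0,0],"claw":150},{"linear":[0,0,0],"rot":[0,0,0],"claw":200},{"linear":[0,0,0],"rot":[0,0,0],"claw":200},{"linear":[0,0,0],"rot":[0,0,0],"claw":200},{"linear":[0,0,0],"rot":[0,0,0],"claw":200}]' 40
python3 -m handwheel '[{"linear":[0,0,-0.4],"rot":[0,0,0],"claw":200},{"linear":[0,0,-1],"rot":[0,0,0],"claw":200},{"linear":[0,0,-2],"rot":[0,0,0],"claw":200},{"linear":[0,0,-2],"rot":[0,0,0],"claw":200},{"linear":[0,0,-2],"rot":[0,0,0],"claw":200},{"linear":[0,0,-2],"rot":[0,0,0],"claw":200},{"linear":[0,0,-1],"rot":[0,0,0],"claw":200},{"linear":[0,0,-0.6],"rot":[0,0,0],"claw":200},{"linear":[0,0,0],"rot":[0,0,0],"claw":200}]'
```

```text
clock: 16.63
tcp_pos: [534.0, -229.1, 38.1]
orientation: [-3.141, 0.002, 0.001]
force: [-0.2, -0.1, -0.0]
grip_width: 85.5
finger_force: 0.0
clock: 17.38
tcp_pos: [535.3, -230.0, 40.4]
orientation: [3.141, -0.002, -0.0]
force: [-1.9, 0.6, 6.2]
grip_width: 47.2
finger_force: 41.5
clock: 18.13
tcp_pos: [535.0, -230.0, 150.5]
orientation: [3.141, -0.002, -0.0]
force: [0.3, -0.2, -2.0]
grip_width: 46.9
finger_force: 41.5
```

```bash
python3 -m handwheel '[{"linear":[0.3,-1.8,0],"rot":[0,0,0],"claw":200},{"linear":[0.6,-3.2,0],"rot":[0,0,0],"claw":200},{"linear":[0.6,-3.2,0],"rot":[0,0,0],"claw":200},{"linear":[0.6,-3.2,0],"rot":[0,0,0],"claw":200},{"linear":[0.6,-3.2,0],"rot":[0,0,0],"claw":200},{"linear":[0.6,-3.2,0],"rot":[0,0,0],"claw":200},{"linear":[0.6,-3.2,0],"rot":[0,0,0],"claw":200},{"linear":[0.6,-3.2,0],"rot":[0,0,0],"claw":200}]'
python3 -m handwheel '[{"linear":[0.6,-3.2,0],"rot":[0,0,0],"claw":200},{"linear":[0.6,-3.2,0],"rot":[0,0,0],"claw":200},{"linear":[0.6,-3.2,0],"rot":[0,0,0],"claw":200},{"linear":[0.6,-3.2,0],"rot":[0,0,0],"claw":200},{"linear":[0.6,-3.2,0],"rot":[0,0,0],"claw":200},{"linear":[0.4,-2.4,0],"rot":[0,0,0],"claw":200},{"linear":[0.1,-1.7,0],"rot":[0,0,0],"claw":200},{"linear":[0,0,0],"rot":[0,0,0],"claw":200},{"linear":[0,0,0],"rot":[0,0,0],"claw":200}]'
python3 -m handwheel '[{"linear":[0,0,0.5],"rot":[0,0,0],"claw":200},{"linear":[0,0,1.5],"rot":[0,0,0],"claw":200},{"linear":[0,0,1.8],"rot":[0,0,0],"claw":200},{"linear":[0,0,1.8],"rot":[0,0,0],"claw":200},{"linear":[0,0,1.4],"rot":[0,0,0],"claw":200},{"linear":[0,0,0.5],"rot":[0,0,0],"claw":200},{"linear":[0,0,0],"rot":[0,0,0],"claw":200},{"linear":[0,0,0],"rot":[0,0,0],"claw":200}]'
```

```text
clock: 18.8
tcp_pos: [578.9, 13.7, 147.9]
orientation: [-3.142, 0.002, -0.0]
force: [-0.1, 0.7, -2.1]
grip_width: 47.0
finger_force: 41.5
clock: 19.55
tcp_pos: [613.6, 214.2, 147.7]
orientation: [3.141, 0.002, 0.002]
force: [-0.4, -0.6, -2.0]
grip_width: 46.8
finger_force: 41.5
clock: 20.22
tcp_pos: [614.9, 212.8, 74.6]
orientation: [-3.142, -0.0, -0.001]
force: [0.6, 0.3, -1.6]
grip_width: 46.7
finger_force: 41.5
```

```bash
python3 -m handwheel '[{"linear":[0.1,0,0.8],"rot":[0,0,0],"claw":200},{"linear":[0,0,1],"rot":[0,0,0],"claw":200},{"linear":[0,0,0.7],"rot":[0,0,0],"claw":200},{"linear":[0,0,0.4],"rot":[0,0,0],"claw":200},{"linear":[0,0,0.3],"rot":[0,0,0],"claw":200},{"linear":[0,0,0.1],"rot":[0,0,0],"claw":200},{"linear":[0,0,0],"rot":[0,0,0],"claw":200}]'
python3 -m handwheel '[{"linear":[0,0,0.1],"rot":[0,0,0],"claw":200},{"linear":[0,0,0],"rot":[0,0,0],"claw":200}]'
```

```text
clock: 20.8
tcp_pos: [615.6, 213.2, 41.1]
orientation: [3.142, 0.0, -0.0]
force: [-0.1, -0.2, -2.4]
grip_width: 46.3
finger_force: 41.5
clock: 20.97
tcp_pos: [615.9, 213.3, 40.6]
orientation: [-3.141, -0.0, -0.0]
force: [0.5, -0.2, -1.3]
grip_width: 46.8
finger_force: 41.6
```

```bash
python3 -m handwheel '[{"linear":[0,0,0.1],"rot":[0,0,0],"claw":200},{"linear":[0,0,0],"rot":[0,0,0],"claw":200}]'
```

```text
clock: 21.13
tcp_pos: [616.0, 213.3, 40.5]
orientation: [-3.142, -0.001, -0.0]
force: [-2.2, -1.6, 5.6]
grip_width: 46.7
finger_force: 42.1
```

```bash
python3 -m handwheel '[{"linear":[0,0,0],"rot":[0,0,0],"claw":110},{"linear":[0,0,0],"rot":[0,0,0],"claw":60},{"linear":[0,0,0],"rot":[0,0,0],"claw":0},{"linear":[0,0,0],"rot":[0,0,0],"claw":0},{"linear":[0,0,0],"rot":[0,0,0],"claw":0},{"linear":[0,0,-0.8],"rot":[0,0,0],"claw":0},{"linear":[0,0,-1.5],"rot":[0,0,0],"claw":0},{"linear":[0,0,-2.5],"rot":[0,0,0],"claw":0},{"linear":[0,0,-2.7],"rot":[0,0,0],"claw":0},{"linear":[0,0,-1.5],"rot":[0,0,0],"claw":0}]'
python3 -m handwheel '[{"linear":[0.1,1.6,0],"rot":[0,0,0],"claw":0},{"linear":[0.2,3.2,0],"rot":[0,0,0],"claw":0},{"linear":[0.2,3.2,0],"rot":[0,0,0],"claw":0},{"linear":[0.2,3.2,0],"rot":[0,0,0],"claw":0},{"linear":[0.2,3.2,0],"rot":[0,0,0],"claw":0},{"linear":[0.2,3.2,0],"rot":[0,0,0],"claw":0},{"linear":[0.2,3.2,0],"rot":[0,0,0],"claw":0},{"linear":[0.2,3.2,0],"rot":[0,0,0],"claw":0},{"linear":[0.2,3.2,0],"rot":[0,0,0],"claw":0},{"linear":[0.2,3.2,0],"rot":[0,0,0],"claw":0}]'
python3 -m handwheel '[{"linear":[0.3,2.4,0],"rot":[0,0,0],"claw":0},{"linear":[0.4,1.7,0],"rot":[0,0,0],"claw":0},{"linear":[0,0,0],"rot":[0,0,-0.1],"claw":0},{"linear":[0,0,0],"rot":[0,0,-0.12],"claw":0},{"linear":[0,0,0],"rot":[0,0,-0.12],"claw":0},{"linear":[0,0,0],"rot":[0,0,-0.12],"claw":0},{"linear":[0,0,0],"rot":[0,0,-0.12],"claw":0},{"linear":[0,0,0],"rot":[0,0,-0.12],"claw":0},{"linear":[0,0,0],"rot":[0,0,-0.12],"claw":0},{"linear":[0,0,0],"rot":[0,0,-0.12],"claw":0}]'
python3 -m handwheel '[{"linear":[0,0,0],"rot":[0,0,-0.107],"claw":0},{"linear":[0,0,0],"rot":[0,0,0],"claw":0},{"linear":[0,0,0],"rot":[0,0,0],"claw":0},{"linear":[0,0,0],"rot":[0,0,0],"claw":0}]'
python3 - <<'E'
from h import *
g=grab('scene'); cv2.imwrite('pics/s3.png',cv2.resize(g['image'][120:360,120:420],(750,600)))
E
```

```text
clock: 21.97
tcp_pos: [616.9, 214.1, 134.1]
orientation: [-3.14, -0.004, -0.0]
force: [1.1, 0.6, 1.1]
grip_width: 85.5
finger_force: 0.0
clock: 22.8
tcp_pos: [634.9, -92.3, 131.2]
orientation: [3.141, -0.002, -0.0]
force: [0.6, -0.8, 0.4]
grip_width: 85.4
finger_force: 0.0
clock: 23.63
tcp_pos: [642.0, -131.8, 131.1]
orientation: [3.14, -0.001, 0.946]
force: [0.2, 0.2, 0.2]
grip_width: 85.7
finger_force: 0.0
clock: 23.97
tcp_pos: [641.8, -131.9, 130.1]
orientation: [3.141, -0.0, 1.043]
force: [-0.6, 0.6, -0.1]
grip_width: 85.3
finger_force: 0.0
```

View pics/s3.png

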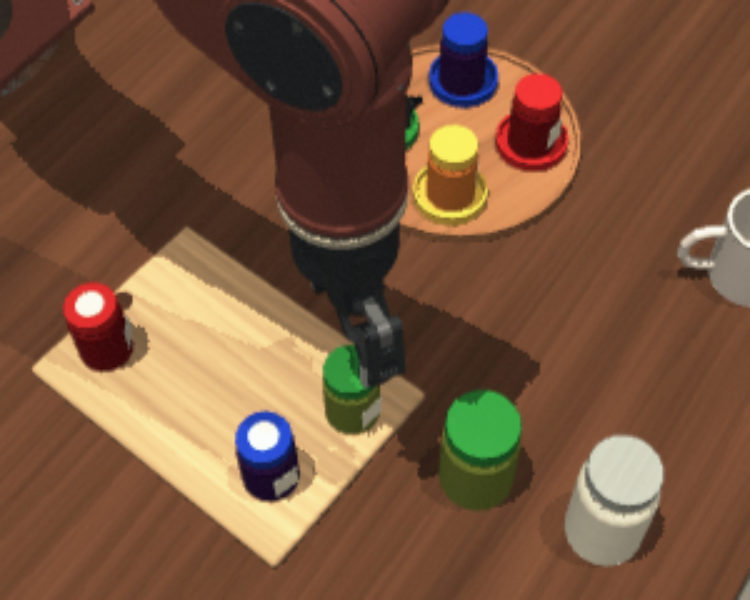

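Blue (463,60), red (537,115) and yellow (452,165) all stand in their holders, and the stickered jars are untouched. The gripper is over the smaller green jar at (350,390), so I descend.

```bash
python3 -m handwheel '[{"linear":[0,0.1,0.5],"rot":[0,0,0],"claw":0},{"linear":[0,0,1.3],"rot":[0,0,0],"claw":0},{"linear":[0,0,1.5],"rot":[0,0,0],"claw":0},{"linear":[0,0,1.5],"rot":[0,0,0],"claw":0},{"linear":[0,0,1.5],"rot":[0,0,0],"claw":0},{"linear":[0,0,1.5],"rot":[0,0,0],"claw":0},{"linear":[0,0,0.9],"rot":[0,0,0],"claw":0},{"linear":[0,0,0.4],"rot":[0,0,0],"claw":0},{"linear":[0,0,0],"rot":[0,0,0],"claw":0}]'
python3 -m handwheel '[{"linear":[0,0,0],"rot":[0,0,0],"claw":60},{"linear":[0,0,0],"rot":[0,0,0],"claw":90},{"linear":[0,0,0],"rot":[0,0,0],"claw":110},{"linear":[0,0,0],"rot":[0,0,0],"claw":130},{"linear":[0,0,0],"rot":[0,0,0],"claw":150},{"linear":[0,0,0],"rot":[0,0,0],"claw":200},{"linear":[0,0,0],"rot":[0,0,0],"claw":200},{"linear":[0,0,0],"rot":[0,0,0],"claw":200},{"linear":[0,0,0],"rot":[0,0,0],"claw":200}]' 40
python3 -m handwheel '[{"linear":[0,0,-0.4],"rot":[0,0,0],"claw":200},{"linear":[0,0,-1],"rot":[0,0,0],"claw":200},{"linear":[0,0,-2],"rot":[0,0,0],"claw":200},{"linear":[0,0,-2],"rot":[0,0,0],"claw":200},{"linear":[0,0,-2],"rot":[0,0,0],"claw":200},{"linear":[0,0,-2],"rot":[0,0,0],"claw":200},{"linear":[0,0,-1],"rot":[0,0,0],"claw":200},{"linear":[0,0,-0.6],"rot":[0,0,0],"claw":200},{"linear":[0,0,0],"rot":[0,0,0],"claw":200}]'
```

```text
clock: 24.77
tcp_pos: [641.8, -132.1, 36.9]
orientation: [-3.14, 0.0, 1.047]
force: [0.6, -0.2, 0.3]
grip_width: 85.4
finger_force: 0.0
clock: 25.52
tcp_pos: [643.2, -132.4, 39.5]
orientation: [3.14, -0.0, 1.047]
force: [-1.3, 0.3, 4.7]
grip_width: 47.0
finger_force: 41.3
clock: 26.27
tcp_pos: [643.0, -132.4, 149.6]
orientation: [3.14, -0.0, 1.047]
force: [0.1, 0.3, -1.4]
grip_width: 46.8
finger_force: 41.5
```

```bash
python3 -m handwheel '[{"linear":[0,0,0],"rot":[0,0,0.1],"claw":200},{"linear":[0,0,0],"rot":[0,0,0.12],"claw":200},{"linear":[0,0,0],"rot":[0,0,0.12],"claw":200},{"linear":[0,0,0],"rot":[0,0,0.12],"claw":200},{"linear":[0,0,0],"rot":[0,0,0.12],"claw":200},{"linear":[0,0,0],"rot":[0,0,0.12],"claw":200},{"linear":[0,0,0],"rot":[0,0,0.12],"claw":200},{"linear":[0,0,0],"rot":[0,0,0.12],"claw":200},{"linear":[0,0,0],"rot":[0,0,0.107],"claw":200},{"linear":[0,0,0],"rot":[0,0,0],"claw":200}]'
python3 -m handwheel '[{"linear":[-0.9,-1.5,0],"rot":[0,0,0],"claw":200},{"linear":[-1.7,-3,0],"rot":[0,0,0],"claw":200},{"linear":[-1.7,-3,0],"rot":[0,0,0],"claw":200},{"linear":[-1.7,-3,0],"rot":[0,0,0],"claw":200},{"linear":[-1.7,-3,0],"rot":[0,0,0],"claw":200},{"linear":[-1.7,-3,0],"rot":[0,0,0],"claw":200},{"linear":[-1.7,-3,0],"rot":[0,0,0],"claw":200},{"linear":[-1.7,-3,0],"rot":[0,0,0],"claw":200},{"linear":[-1.7,-3,0],"rot":[0,0,0],"claw":200},{"linear":[-1.5,-2,0],"rot":[0,0,0],"claw":200}]'
python3 -m handwheel '[{"linear":[0,0,0],"rot":[0,0,0],"claw":200},{"linear":[0,0,0.5],"rot":[0,0,0],"claw":200},{"linear":[0,0,1.5],"rot":[0,0,0],"claw":200},{"linear":[0,0,1.8],"rot":[0,0,0],"claw":200},{"linear":[0,0,1.8],"rot":[0,0,0],"claw":200},{"linear":[0,0,1.4],"rot":[0,0,0],"claw":200},{"linear":[0,0,0.5],"rot":[0,0,0],"claw":200},{"linear":[0,0,0],"rot":[0,0,0],"claw":200},{"linear":[0,0,0],"rot":[0,0,0],"claw":200}]'
python3 - <<'E'
from h import *
f=grab('scene'); cv2.imwrite('pics/s4.png',cv2.resize(f['image'][100:260,200:400],None,fx=4,fy=3.75))
E
```

```text
clock: 27.1
tcp_pos: [641.7, -132.2, 146.8]
orientation: [-3.141, 0.002, -0.005]
force: [0.7, -0.1, -0.9]
grip_width: 46.8
finger_force: 41.5
clock: 27.93
tcp_pos: [480.5, 145.5, 147.7]
orientation: [-3.141, 0.001, 0.006]
force: [0.2, 0.3, -2.1]
grip_width: 47.5
finger_force: 41.5
clock: 28.68
tcp_pos: [482.8, 142.2, 73.2]
orientation: [-3.141, 0.001, -0.0]
force: [0.9, 0.8, -1.2]
grip_width: 47.0
finger_force: 41.5
```

View pics/s4.png

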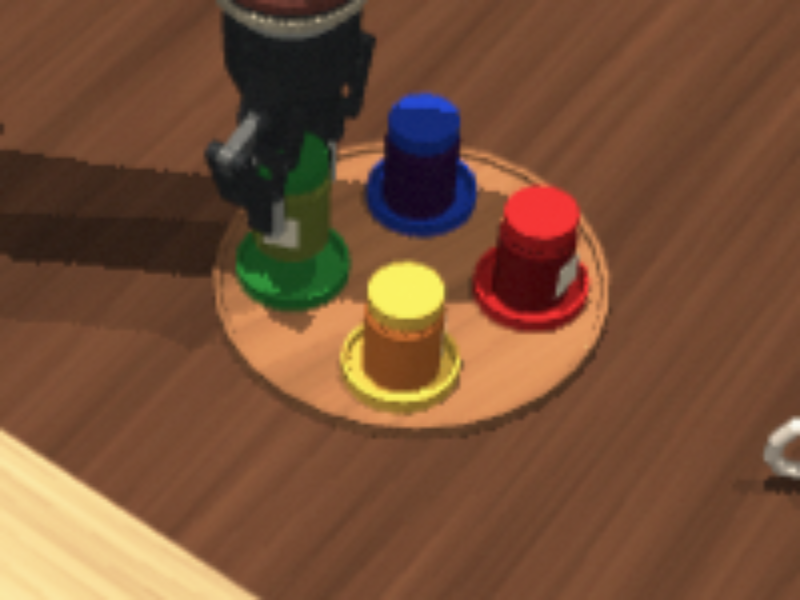

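The green jar hangs over its holder at (293,262), and the other three stand centred in theirs. Lowering now.

```bash
python3 -m handwheel '[{"linear":[0,0,0.8],"rot":[0,0,0],"claw":200},{"linear":[0,0,1],"rot":[0,0,0],"claw":200},{"linear":[0,0,0.7],"rot":[0,0,0],"claw":200},{"linear":[0,0,0.4],"rot":[0,0,0],"claw":200},{"linear":[0,0,0.3],"rot":[0,0,0],"claw":200},{"linear":[0,0,0.1],"rot":[0,0,0],"claw":200},{"linear":[0,0,0],"rot":[0,0,0],"claw":200}]'
python3 -m handwheel '[{"linear":[0,0,0.1],"rot":[0,0,0],"claw":200},{"linear":[0,0,0],"rot":[0,0,0],"claw":200}]'
```

```text
clock: 29.32
tcp_pos: [482.4, 142.8, 40.1]
orientation: [-3.142, 0.0, -0.0]
force: [-0.4, -1.3, -1.5]
grip_width: 46.9
finger_force: 41.5
clock: 29.48
tcp_pos: [482.8, 142.8, 39.5]
orientation: [-3.141, -0.0, -0.0]
force: [-0.7, -0.4, -1.2]
grip_width: 46.9
finger_force: 41.6
```

```bash
python3 -m handwheel '[{"linear":[0,0,0.1],"rot":[0,0,0],"claw":200},{"linear":[0,0,0],"rot":[0,0,0],"claw":200}]'
```

```text
clock: 29.65
tcp_pos: [482.9, 142.9, 39.4]
orientation: [3.141, -0.001, -0.0]
force: [-4.4, -1.2, 9.8]
grip_width: 46.8
finger_force: 42.5
```

Contact. I release, lift and move clear for a last check.

```bash
python3 -m handwheel '[{"linear":[0,0,0],"rot":[0,0,0],"claw":110},{"linear":[0,0,0],"rot":[0,0,0],"claw":60},{"linear":[0,0,0],"rot":[0,0,0],"claw":0},{"linear":[0,0,0],"rot":[0,0,0],"claw":0},{"linear":[0,0,0],"rot":[0,0,0],"claw":0},{"linear":[0,0,-0.8],"rot":[0,0,0],"claw":0},{"linear":[0,0,-1.5],"rot":[0,0,0],"claw":0},{"linear":[0,0,-2.5],"rot":[0,0,0],"claw":0},{"linear":[0,0,-3],"rot":[0,0,0],"claw":0},{"linear":[0,0,-3],"rot":[0,0,0],"claw":0}]'
python3 -m handwheel '[{"linear":[0,1.5,-1],"rot":[0,0,0],"claw":0},{"linear":[0,3,0],"rot":[0,0,0],"claw":0},{"linear":[0,3,0],"rot":[0,0,0],"claw":0},{"linear":[0,3,0],"rot":[0,0,0],"claw":0},{"linear":[0,3,0],"rot":[0,0,0],"claw":0},{"linear":[0,3,0],"rot":[0,0,0],"claw":0},{"linear":[0,2,0],"rot":[0,0,0],"claw":0},{"linear":[0,1,0],"rot":[0,0,0],"claw":0},{"linear":[0,0,0],"rot":[0,0,0],"claw":0},{"linear":[0,0,0],"rot":[0,0,0],"claw":0}]'
python3 - <<'E'
from h import *
f=grab('top'); g=grab('scene'); cv2.imwrite('pics/s5.png',np.vstack([cv2.resize(f['image'][150:340,100:440],(540,300)),cv2.resize(g['image'][120:300,120:440],(540,300))]))
E
```

```text
clock: 30.48
tcp_pos: [482.0, 142.9, 147.8]
orientation: [-3.141, 0.001, 0.0]
force: [1.7, -0.2, -1.0]
grip_width: 85.6
finger_force: 0.0
clock: 31.32
tcp_pos: [482.6, -51.4, 156.6]
orientation: [-3.141, -0.0, -0.0]
force: [-0.8, 1.2, 0.3]
grip_width: 85.6
finger_force: 0.0
```

View pics/s5.png

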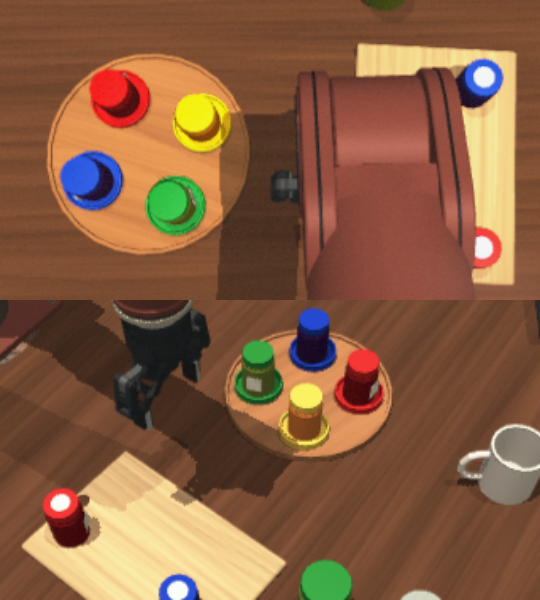

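All four jars stand upright in their own holders: in the lower half, green (258,370), blue (313,338), red (361,378) and yellow (305,413). Both stickered jars are still in place, and the robot is clear of everything.

```bash
python3 -c "
from bench import arm
print(arm.close_job())"
```

```text
the job is handed in; nothing more can be done
None
```

The four plain-lidded jars stand upright in the tray holders of their own colours, the two stickered jars were left where they were on the board, and the job was handed in at about 31 s of the 90 s allowed; no verdict was returned.

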